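Shut and latch the sprung lid of a bench incubator

TASK

Shut the sloping, sprung lid of the bench incubator and latch it: bring the lid down against its spring by the black wing knob until you feel it come home on its rubber seal, and while holding it there turn the knob clockwise a quarter turn so that its steel tongue goes right under the keeper, then let go. Press no harder than the job needs, so that the seal is not crushed, and leave the tube rack, the dish stack and the flask where they stand.

Things in the scene. Friction and masses are not known exactly. Their poses are not given: they have to be found in the camera images.
- incubator_base (a point): White wedge-shaped bench incubator, fixed, 250 mm wide (y), 255 mm deep (x), 85 mm high in front, 210 mm at the back. This point is the centre of its underside; its x points from the low front (robot side at yaw 0) to the high back, y left, z up. Its top slopes up 30 degrees to the back. The sprung lid (204 x 178 x 12 mm) is hinged along the back of the slope.
- lid_hinge (a point): Middle of the lid's hinge axis, turning with the lid: y along the hinge (left), z square out of the lid's outer face, x in the lid's plane, away from its free lower edge. The outer face is at z = +9 mm, the lower edge at x = -180 mm. With joint lid at 0 this z leans 30 degrees from vertical to the low front.
- knob_grip (a point): Grip point of the lid's black wing knob, on the knob's axis 38 mm above the lid's outer face; in the axes of lid_hinge at (-135, 0, +47) mm. The wing is a bar 46 mm long (this point's y), 14 mm thick (x), 42 mm high (z, from 26 mm below to 16 mm above). A steel tongue 12 mm wide, 6 mm thick, 3 to 9 mm above the lid, points along -y in line with the wing, 68 mm from the axis.
- keeper_mid (a point): Keeper: steel hook 52 mm wide standing mid-way just below the shut lid's lower edge (gap 7 mm), with a flat 7 mm thick roof for the tongue to go under. This point is the nominal middle of the roof's underside; keeper and rubber seal strip truly sit together up to 6 mm higher or lower, not reported. With the lid home on the seal the tongue has about 3 mm to spare under the roof.
- lid (a joint): Lid angle, rad: 0.70 = fully open at its stop, where its torsion spring keeps it and returns it if let go (about 4 N at the knob when open, 8 N shut). Falls as it shuts; home on the seal at 0.00 to 0.07, differing with each start: feel for it. Over 60 N on the seal crushes it. If 5 mm up, the tongue fouls the keeper. Once latched and let go it rises 2 to 4 mm and rests at 0.01 to 0.09.
- knob (a joint): Turn of the wing knob, rad, clockwise seen from outside the lid. 0 = tongue to the right (lid's -y); 1.50 = stop, tongue straight down the slope, fully under the keeper. Starts at 0 to 0.3; the tongue begins to go under at about 1.1. Slight friction (0.06 N m): it stays where it is left.
- rack_center (a point): Bystander: grey tube rack with seven capped tubes, 75 x 150 x 95 mm, loose, beside the incubator; this point is 25 mm above the bench.
- dishes_center (a point): Bystander: stack of four clear round dishes, 90 mm across, 58 mm high, loose; this point is half-way up its axis.
- flask_center (a point): Bystander: clear bottle with white cap, 60 mm across, 110 mm high, loose; this point is half-way up its axis.

How it is judged:
On the way:
1. the lid is brought down home on its seal with the tongue still clear of the keeper (contact force between lid_c0 and bracket_c0 above 0.5 N and value of joint knob below 0.9 rad), for 0.1 s.
At the end, for the whole second after the job is handed in: The lid stays shut by its latch alone (lid below 0.10 rad and at rest) with the tongue under the keeper (knob beyond 1.25 rad) and the gripper clear of everything; the rack, dishes and flask have not moved more than 30 mm or been tipped (value of joint lid below 0.1 rad and value of joint knob above 1.25 rad and velocity of joint lid below 0.05 rad/s); the robot touches nothing.
It fails at once if the seal is crushed: the lid is pressed on it with more than 60 N (contact force between lid_c0 and bracket_c0 above 60 N).
It fails at once if pushed about or tipped: rack (distance of rack_center from where it was at the start of the episode above 0.03 m or angle between rack_center's own z axis and vertical above 0.35 rad).
It fails at once if pushed about or tipped: dishes (distance of dishes_center from where it was at the start of the episode above 0.03 m or angle between dishes_center's own z axis and vertical above 0.35 rad).
It fails at once if pushed about or tipped: flask (distance of flask_center from where it was at the start of the episode above 0.03 m or angle between flask_center's own z axis and vertical above 0.35 rad).
It also fails if it takes over 48 s, if anything falls off the work surface, if the arm or the gripper's body presses on something with over 40 N, if the wrist force passes 120 N, or if a joint passes its speed limit or range.

ROBOT

A 7-joint arm with a two-finger parallel gripper is mounted at the origin on the work surface. World frame = base frame: x ahead of the robot, y to its left, z up, the work surface at z = 0. Lengths are in m, angles in rad, forces in N, time in s.
With the tool pointing down it reaches from about 0.425 to 0.925 m from the base axis. Payload 6.8 kg.
Tool frame: the origin (TCP) lies between the finger pads; the fingertips stand 22 mm ahead of it and the grasp point (between the pads) lies 3 mm ahead of it (bot.tip_reach is the distance from the TCP to the fingertips, in m); z points along the fingers, x is the direction in which the jaws open and shut, and the axes are right-handed (so a half turn about z gives the same grasp; the last joint's range is limited). The gripper opens to 85 mm and grips with 20 to 120 N. Pads are 22 mm wide; open, the fingers measure 114 mm over their backs; the gripper's body (76 mm by 85 mm) begins 54 mm behind the grasp point. The pads swing forward as they close: fully open they stand 13 mm farther back than shut.
Start: joints at [1.007, 0.477, 0.022, 1.555, -0.011, 1.109, -0.083], TCP at [0.297, -0.606, 0.253] pointing down, gripper open.
Joint ranges: [-2.96, 2.96], [-0.34, 2.1], [-1.41, 1.46], [0.24, 2.44], [-1.37, 4.51], [0.17, 1.92], [-2.96, 2.96]. Speed limits (rad/s): [2.39, 2.39, 3.14, 3.14, 3.14, 3.14, 3.14].

INTERFACE

Orientations are given as a unit quaternion [w, x, y, z].
In Python, from station import bot gives the robot as it stands.
- The arm moves only by the tool step_arm, never from a script. Its argument "targets" is a list of rows, each a list of 5 numbers: the shift along the tool's x, y, z in mm, then the turn about the tool's z in degrees, then the closure, from 0 (fully open) to 1 (shut). In form: [[dx, dy, dz, spin, jaw], ...]. A call has 1 to 20 rows; each row is the pose to reach, as a shift and turn from the pose commanded when the call began, along the tool's axes at that moment; what a row does not reach only later rows make up. A row lasts 1/12 s, in which the tool goes at most 41.7 mm and 7.16 degrees, less where a joint would pass 70% of its speed; a pose out of reach is approached as far as the arm can. A call with a gripper value outside its range is refused whole. The fingers move at their own pace and stop on an object; "newtons" is the grip in N (left out, the last holds). Time passes only in rows, so rows that repeat a pose let the fingers close. It gives the time, the measured TCP pose, the force and the opening at its end, in the units of the state.
- bot.get_obs(): the state, without advancing time (a new reading comes with each control period).
- bot.read_camera(name): name is "scene" or "top" or "wrist"; returns a dict with "frame" (420x560x3 uint8, red, green, blue), "z_map" (420x560 float32, m along the optical axis (not along the pixel's ray), 0 where there is no reading), "fov_y" (degrees; the focal length in pixels is half the picture's height over the tangent of half this angle, whatever the lens; pixels are square), "cx", "cy" (the principal point, pixels), "distortion" ([k1, k2, p1, p2, k3] as OpenCV has them; the pictures are not rectified), "R" (3x3) and "t" (3): a world point X has camera coordinates R X + t. Camera axes: x right, y down, z forward; pixel columns grow to the right and rows downward; lengths in m; the calibration is good to about 2 mm. A picture is of the moment at which its call begins.
- bot.hand_in(): hands the job in, once; it reports no verdict.
The state is a dict: "t": time; "q": joint angles; "joint_vel": joint speeds; "joint_torque": joint torques, N m; "eef_pos": TCP position; "tool_rot": TCP orientation; "contact_force": force on the tool from outside, world axes, zero at the start; "torque": the same for the moment, N m; "gripper_width": opening from 0.0 (shut) to 1.0 (fully open).
Only numpy, scipy, OpenCV 4.12 (cv2) and the standard library are available. Lean on these libraries where they do the work, as an engineer would, in place of code of your own. Each camera call takes 0.05 s, during which the arm holds its last target.

## Working session

There is one attempt and no reset: what is moved stays moved. The work goes in short steps, Python scripts to look and compute and a tool call to move; the robot and the scene stay as the last step left them, time stands still between calls to the robot, and variables do not carry over. Pictures are saved under pics/ and viewed, and the job is handed in when it is done.

Besides the shell and the picture viewer there is one more tool, called after ">>>" as name([rows], argument=value, ...), one row to a line, values as JSON. step_arm: Moves the arm, as the interface text tells. Its arguments: {"type":"object","properties":{"targets":{"type":"array"},"newtons":{"type":"number"}},"required":["targets"]}

```bash
ls; mkdir -p pics; python3 - <<'E'
from station import bot
import cv2,pickle
o=bot.get_obs();print(o, bot.tip_reach)
for n in("scene","top","wrist"):
    c=bot.read_camera(n);pickle.dump(c,open(f"{n}0.pkl","wb"))
    cv2.imwrite(f"pics/{n}0.png",c["frame"][:,:,::-1]);print(n,c["fov_y"],c["cx"],c["cy"],c["distortion"],c["R"],c["t"])
E
```

```text
pics
{'t': 0.0, 'q': array([ 1.00689721,  0.47781432,  0.02236348,  1.55640914, -0.01155616,
        1.10926814, -0.08307946]), 'joint_vel': array([ 1.94434706e-03, -6.09517855e-04, -1.81334072e-04, -9.48749165e-04,
        2.28576746e-04,  7.51759942e-05, -2.06798285e-03]), 'joint_torque': array([ 2.92944310e-05, -5.96446466e+01,  1.60801046e+00, -2.81198323e+01,
        1.24340269e-02,  9.18953097e-03,  8.47467419e-06]), 'eef_pos': array([ 0.29688397, -0.60562354,  0.25233444]), 'tool_rot': array([-4.28834287e-04,  8.48579888e-01, -5.29066527e-01, -7.74893985e-04]), 'contact_force': array([0.22205828, 0.46062187, 0.03811894]), 'torque': array([ 0.0360536 ,  0.00571389, -0.01983266]), 'gripper_width': 0.9976076273284447} 0.022
scene 55.83094141693459 275.44688078507806 212.28636972793865 [-0.10713467  0.          0.          0.          0.        ] [[ 0.6883975   0.72530596 -0.00633633]
 [ 0.51133078 -0.49146959 -0.70498119]
 [-0.51444117  0.48206732 -0.7091977 ]] [-0.45891083 -0.17745473  1.24928191]
top 47.681003285243435 275.1603351746372 205.25063570026396 [-0.13267576  0.          0.          0.          0.        ] [[ 0.01932719 -0.99980672 -0.0036024 ]
 [-0.99287468 -0.01876919 -0.11767576]
 [ 0.11758541  0.00585107 -0.99304554]] [0.02597015 0.61878127 1.25774765]
wrist 61.75608300651675 281.6710386825248 205.59584250949294 [-0.06699163  0.          0.          0.          0.        ] [[ 0.44003746 -0.89797845 -0.00131935]
 [-0.84830233 -0.41617562  0.3273851 ]
 [-0.29453384 -0.1429425  -0.94489008]] [-0.67418044 -0.04294297  0.37953245]
```

View pics/scene0.png

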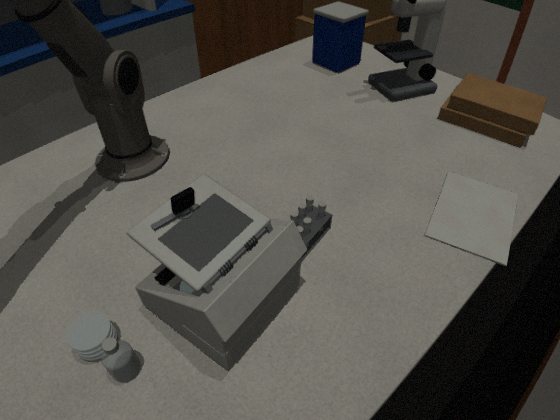

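View pics/top0.png

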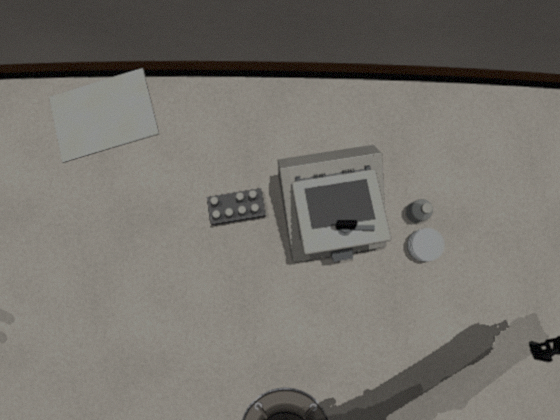

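View pics/wrist0.png

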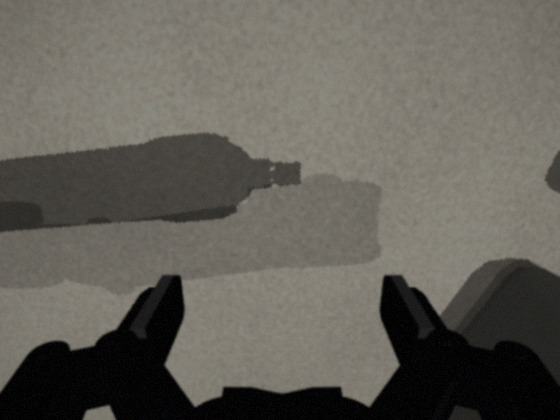

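```bash
cat > h.py <<'E'
import numpy as np,cv2,pickle
def cloud(c):
    H,W=c["z_map"].shape;f=H/2/np.tan(np.radians(c["fov_y"])/2)
    K=np.array([[f,0,c["cx"]],[0,f,c["cy"]],[0,0,1]])
    u,v=np.meshgrid(np.arange(W),np.arange(H))
    p=cv2.undistortPoints(np.stack([u.ravel(),v.ravel()],1).astype(np.float64)[:,None],K,np.array(c["distortion"],float)).reshape(H,W,2)
    z=c["z_map"][...,None]
    P=np.concatenate([p*z,z],2); X=(P-np.array(c["t"]))@np.array(c["R"])
    X[c["z_map"]==0]=np.nan
    return X
def proj(c,X):
    H=420;f=H/2/np.tan(np.radians(c["fov_y"])/2)
    K=np.array([[f,0,c["cx"]],[0,f,c["cy"]],[0,0,1]])
    return cv2.projectPoints(np.atleast_2d(X).astype(float),cv2.Rodrigues(np.array(c["R"]))[0],np.array(c["t"]).reshape(3,1),K,np.array(c["distortion"],float))[0].reshape(-1,2)
E
python3 - <<'E'
from h import *
c=pickle.load(open("top0.pkl","rb"));X=cloud(c)
np.set_printoptions(precision=4,suppress=True)
for (u,v) in [(340,205),(310,235),(370,235),(305,185),(378,180),(346,224),(340,224),(352,224),(368,228),(343,255),(375,155),(285,165),(425,245),(422,208),(238,205),(150,200)]: print(u,v,X[v,u])
# lid plane: light pixels of lid + pane
m=np.zeros(X.shape[:2],bool);m[188:215,300:375]=1
Q=X[m];Q=Q[~np.isnan(Q[:,0])]
for _ in range(5):
    ce=np.median(Q,0);A=np.c_[Q[:,:2],np.ones(len(Q))];s=np.linalg.lstsq(A,Q[:,2],rcond=None)[0];r=Q[:,2]-A@s;Q=Q[abs(r)<2.5*r.std()+1e-4]
n=np.array([-s[0],-s[1],1]);n/=np.linalg.norm(n);print("n",n,"tilt",np.degrees(np.arccos(n[2])),"az",np.degrees(np.arctan2(n[1],n[0])),r.std(),s)
fr=c["frame"][130:280,260:460,::-1];cv2.imwrite("pics/topz.png",cv2.resize(fr,(800,600),interpolation=cv2.INTER_CUBIC))
c=pickle.load(open("scene0.pkl","rb"))
fr=c["frame"][170:395,60:360,::-1];cv2.imwrite("pics/scenez.png",cv2.resize(fr,(800,600),interpolation=cv2.INTER_CUBIC))
E
```

```text
340 205 [ 0.5993 -0.1143  0.2249]
310 235 [ 0.5278 -0.0446  0.2326]
370 235 [ 0.5299 -0.1823  0.2365]
305 185 [ 0.647  -0.0329  0.2114]
378 180 [ 0.6688 -0.2144  0.1767]
346 224 [ 0.5503 -0.1197  0.2856]
340 224 [ 0.5499 -0.1062  0.2877]
352 224 [ 0.5504 -0.1328  0.2865]
368 228 [ 0.5453 -0.1763  0.244 ]
343 255 [ 0.485  -0.136   0.1231]
375 155 [ 0.7238 -0.2007  0.2097]
285 165 [0.6976 0.015  0.1953]
425 245 [ 0.5156 -0.3665  0.0598]
422 208 [ 0.6096 -0.3443  0.1094]
238 205 [0.6157 0.1382 0.0472]
150 200 [0.6306 0.3926 0.0014]
n [0.1777 0.0322 0.9836] tilt 10.406473246000733 az 10.28321535756718 0.0019229659126108157 [-0.1807 -0.0328  0.3292]
```

View pics/topz.png

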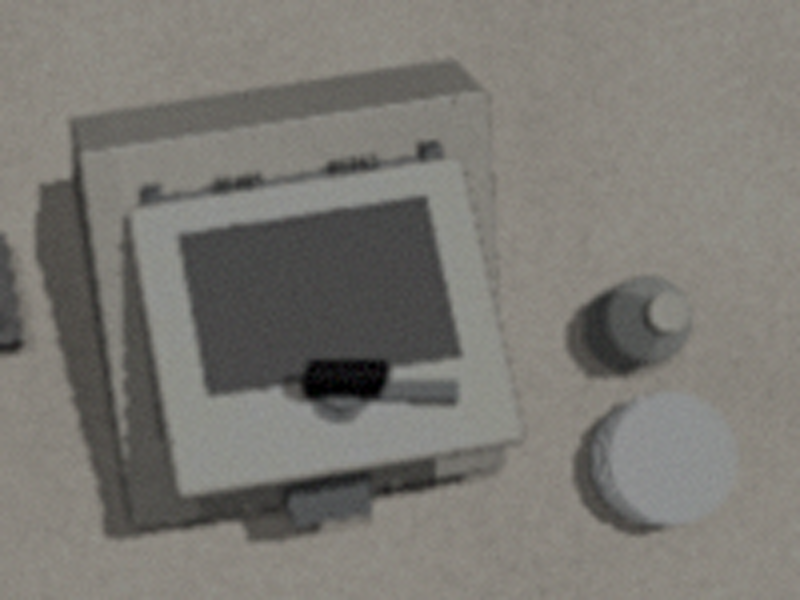

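View pics/scenez.png

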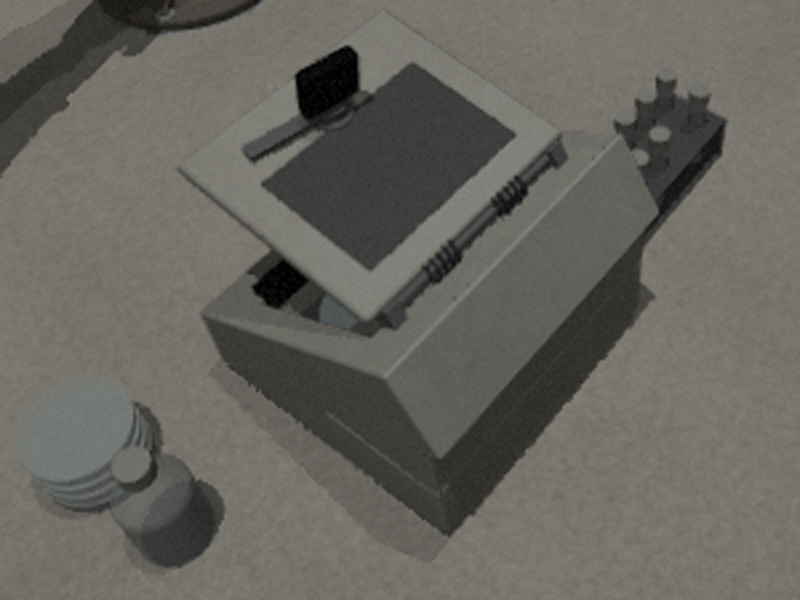

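```bash
python3 - <<'E'
from h import *
np.set_printoptions(precision=4,suppress=True)
c=pickle.load(open("top0.pkl","rb"));X=cloud(c)
H=420;f=H/2/np.tan(np.radians(c["fov_y"])/2);K=np.array([[f,0,c["cx"]],[0,f,c["cy"]],[0,0,1]])
def cast(u,v,n,d):
    p=cv2.undistortPoints(np.array([[[u,v]]],float),K,np.array(c["distortion"],float)).ravel()
    R=np.array(c["R"]);o=-R.T@c["t"];r=R.T@np.array([p[0],p[1],1]);return o+r*(d-n@o)/(n@r)
n=np.array([0.1777,0.0322,0.9836]);Q=np.array([0,0,.3292]);d=n@Q
L=np.array([cast(u,v,n,d) for u,v in [(293.2,183),(376.2,170),(390.5,239.2),(305.5,253.7)]]);print(L)
for i in range(4):
    e=L[(i+1)%4]-L[i];print(np.linalg.norm(e),np.degrees(np.arctan2(e[1],e[0])))
print("lidmid",L.mean(0), 'low edge mid',(L[2]+L[3])/2,'hinge edge mid',(L[0]+L[1])/2)
# ridge
for a,b in [((82,150),(490,96))]:
    A=cast(260+a[0]/4,130+a[1]/4,np.array([0,0,1.]),.21);B=cast(260+b[0]/4,130+b[1]/4,np.array([0,0,1.]),.21);e=A-B;print(A,B,np.linalg.norm(e),np.degrees(np.arctan2(-e[0],e[1])))
# black wing
for nm in("top","scene"):
    cc=pickle.load(open(nm+"0.pkl","rb"));X=cloud(cc)
    g=cc["frame"].max(2).astype(int);m=(g<28)&(X[...,2]>.23)&(X[...,2]<.32)&(abs(X[...,0]-.55)<.06)&(abs(X[...,1]+.12)<.06)
    P=X[m];print(nm,len(P),np.nanmean(P,0),np.nanmin(P,0),np.nanmax(P,0))
    t=P[P[:,2]>.275];w,V=np.linalg.eigh(np.cov(t[:,:2].T));print("wingdir",np.degrees(np.arctan2(V[1,1],V[0,1])),np.ptp(t@np.r_[V[:,1],0]),t.mean(0))
# keeper roof top
cc=pickle.load(open("top0.pkl","rb"));X=cloud(cc);P=X[251:260,334:351].reshape(-1,3);print("keeper",np.median(P,0))
E
```

```text
[[ 0.6513 -0.0049  0.2117]
 [ 0.6867 -0.2028  0.2118]
 [ 0.5206 -0.2285  0.2426]
 [ 0.4847 -0.0342  0.2428]]
0.20108132666593645 -79.8383618286868
0.1708703652704444 -171.21756149999337
0.19757944060948718 100.49311864236346
0.17198572714186208 9.978761253064715
lidmid [ 0.5858 -0.1176  0.2272] low edge mid [ 0.5026 -0.1313  0.2427] hinge edge mid [ 0.669  -0.1039  0.2117]
[0.6884 0.0258 0.21  ] [ 0.7266 -0.219   0.21  ] 0.24774919829211525 8.886637729178178
top 160 [ 0.55   -0.1196  0.2813] [ 0.5427 -0.1408  0.2575] [ 0.5596 -0.0999  0.2906]
wingdir 91.30660612215469 0.04056881581182212 [ 0.5517 -0.1202  0.2853]
scene 422 [ 0.5581 -0.1258  0.2701] [ 0.5484 -0.1461  0.2339] [ 0.5636 -0.1011  0.2874]
wingdir 90.5522541818974 0.0434665352625075 [ 0.5585 -0.1249  0.2822]
keeper [ 0.4849 -0.1328  0.1262]
```

```bash
cat >> h.py <<'E'
from scipy.spatial.transform import Rotation as Ro
def st(o):
    w=o["tool_rot"];return Ro.from_quat([w[1],w[2],w[3],w[0]]).as_matrix()
def show(tgt=None,ang=None):
    from station import bot
    o=bot.get_obs();R=st(o);a=np.degrees(np.arctan2(R[1,0],R[0,0]))
    print("t",round(o["t"],2),"pos",o["eef_pos"].round(4),"jaw",round(a,1),"F",o["contact_force"].round(1),"M",o["torque"].round(2),"w",round(o["gripper_width"],3),"q",o["q"].round(2))
    if tgt is not None: print("shift",(R.T@(np.array(tgt)-o["eef_pos"])*1000).round(1),"spin",None if ang is None else round((a-ang+180)%360-180,1))
    return bot
E
python3 -c "
from h import *
show((.5505,-.1230,.42),1)"
```

```text
t 0.15 pos [ 0.2969 -0.6057  0.2526] jaw -63.9 F [-0.1  0.5  0.4] M [-0.01 -0.02 -0.08] w 1.003 q [ 1.01  0.48  0.02  1.56 -0.01  1.11 -0.08]
shift [-322.  -440.1 -167. ] spin -64.9
```

>>> step_arm([
  [0,0,-40,0,0],
  [0,0,-80,0,0],
  [0,0,-120,0,0],
  [0,0,-167,0,0],
  [-24,-33,-167,-6,0],
  [-48,-66,-167,-12,0],
  [-72,-99,-167,-18,0],
  [-96,-132,-167,-24,0],
  [-120,-165,-167,-30,0],
  [-144,-198,-167,-36,0],
  [-168,-231,-167,-42,0],
  [-192,-264,-167,-48,0],
  [-216,-297,-167,-54,0],
  [-240,-330,-167,-60,0],
  [-264,-363,-167,-65,0],
  [-288,-396,-167,-65,0],
  [-305,-420,-167,-65,0],
  [-322,-440,-167,-65,0],
  [-322,-440,-167,-65,0],
  [-322,-440,-167,-65,0],
])

```text
t: 1.82
eef_pos: [0.5508, -0.1215, 0.42]
tool_rot: [-0.0, 1.0, 0.012, -0.0]
contact_force: [-0.1, -1.4, -0.5]
gripper_width: 0.998
```

```bash
python3 - <<'E'
from h import *
bot=show((.5505,-.1230,.275),1)
c=bot.read_camera("wrist");pickle.dump(c,open("wrist1.pkl","wb"));cv2.imwrite("pics/wrist1.png",c["frame"][:,:,::-1])
E
```

```text
t 1.82 pos [ 0.5508 -0.1215  0.42  ] jaw 1.3 F [-0.1 -1.4 -0.5] M [-0.07  0.02 -0.02] w 0.998 q [ 0.46  0.21 -0.43  1.57  0.09  1.38  0.05]
shift [ -0.2   1.6 145. ] spin 0.3
```

View pics/wrist1.png

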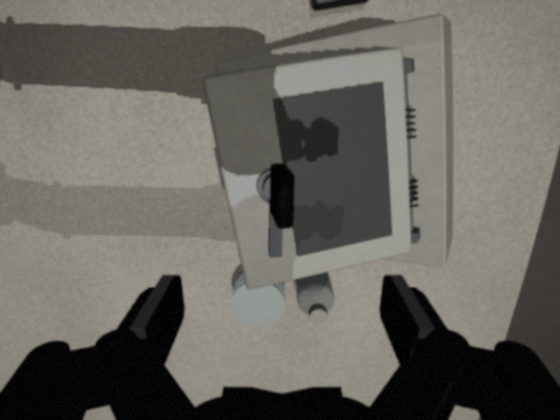

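```bash
python3 - <<'E'
from h import *
np.set_printoptions(precision=4,suppress=True)
c=pickle.load(open("wrist1.pkl","rb"));X=cloud(c)
g=c["frame"].max(2).astype(int)
m=np.zeros(g.shape,bool);m[160:232,262:300]=1
mm=m&(g<30);P=X[mm];P=P[P[:,2]>.24];print(len(P),P.min(0),P.max(0))
t=P[P[:,2]>.279];print("top",len(t),t.mean(0),t.min(0),t.max(0))
w,V=np.linalg.eigh(np.cov(t[:,:2].T));print(np.degrees(np.arctan2(V[1,1],V[0,1])))
Q=X[100:245,310:380].reshape(-1,3);A=np.c_[Q[:,:2],np.ones(len(Q))];s=np.linalg.lstsq(A,Q[:,2],rcond=None)[0];n=np.r_[-s[:2],1];n/=np.linalg.norm(n);print(n,s,(Q[:,2]-A@s).std())
for p in [(.543,-.125),(.5026,-.1313)]:print(p,s[0]*p[0]+s[1]*p[1]+s[2])
for u,v in [(276,240),(270,250)]: print(X[v,u])
E
```

```text
1313 [ 0.5398 -0.1433  0.2502] [ 0.5591 -0.099   0.2871]
top 971 [ 0.5517 -0.1203  0.2842] [ 0.5447 -0.1433  0.2791] [ 0.5591 -0.099   0.2871]
90.56332387634363
 ** On entry to DLASCL parameter number  4 had an illegal value
 ** On entry to DLASCL parameter number  4 had an illegal valueTraceback (most recent call last):
  File "<stdin>", line 9, in <module>
    x, resids, rank, s = _umath_linalg.lstsq(a, b, rcond,
                         ~~~~~~~~~~~~~~~~~~~^^^^^^^^^^^^^
                                             signature=signature)
                                             ^^^^^^^^^^^^^^^^^^^^
    raise LinAlgError("SVD did not converge in Linear Least Squares")
numpy.linalg.LinAlgError: SVD did not converge in Linear Least Squares
```

>>> step_arm([
  [0,0,40,0,0],
  [0,0,80,0,0],
  [0,0,120,0,0.2],
  [0,0,142,0,0.4],
  [0,0,142,0,0.6],
  [0,0,142,0,0.9],
  [0,0,142,0,0.9],
  [0,0,142,0,0.9],
], newtons=20)

```text
t: 2.53
eef_pos: [0.5512, -0.1241, 0.2807]
tool_rot: [0.001, 1.0, 0.009, 0.001]
contact_force: [-0.1, -0.5, 0.8]
gripper_width: 0.205
```

```bash
python3 - <<'E'
from h import *
bot=show()
c=bot.read_camera("wrist");cv2.imwrite("pics/wrist2.png",c["frame"][:,:,::-1])
c=bot.read_camera("scene");cv2.imwrite("pics/scene2.png",cv2.resize(c["frame"][150:300,90:290,::-1],(800,600)))
E
```

```text
t 2.53 pos [ 0.5512 -0.1241  0.2807] jaw 1.1 F [-0.1 -0.5  0.8] M [-0.25  0.3  -0.09] w 0.205 q [ 0.45  0.3  -0.42  1.77  0.14  1.1   0.  ]
```

View pics/wrist2.png

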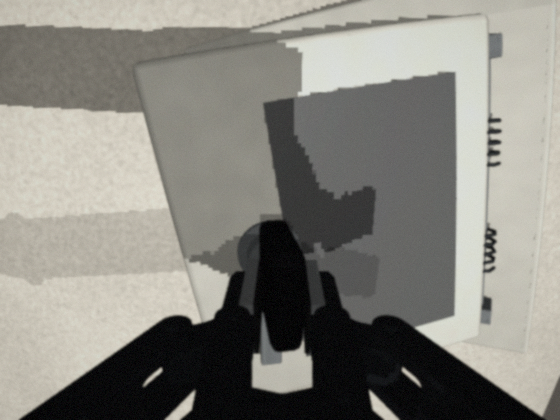

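View pics/scene2.png

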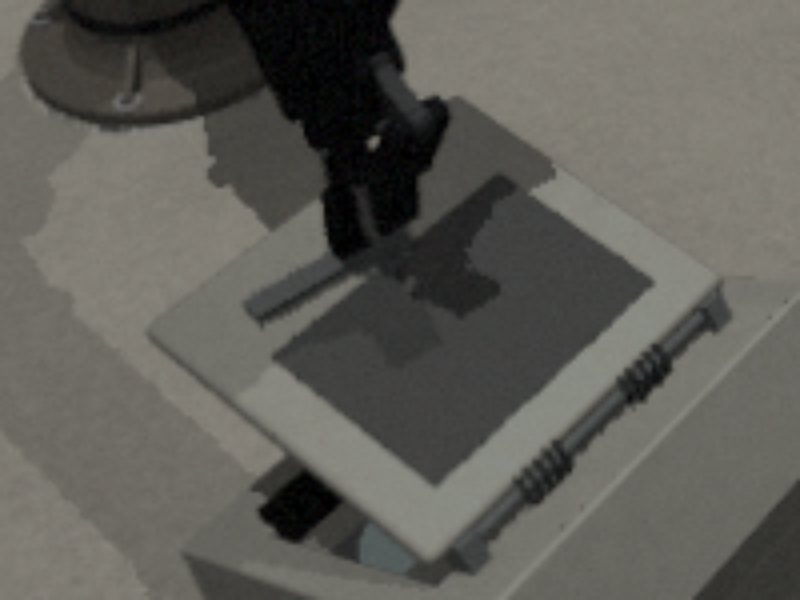

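>>> step_arm([
  [0,0,0,6,0.9],
  [0,0,0,12,0.9],
  [0,0,0,18,0.9],
  [0,0,0,24,0.9],
  [0,0,0,30,0.9],
  [0,0,0,33,0.9],
  [0,0,0,33,0.9],
])

```text
t: 3.22
eef_pos: [0.5496, -0.1237, 0.2792]
tool_rot: [0.001, 0.961, -0.276, -0.001]
contact_force: [-5.9, -1.2, 3.6]
gripper_width: 0.19
```

```bash
python3 - <<'E'
from h import *
bot=show()
c=bot.read_camera("wrist");cv2.imwrite("pics/wrist3.png",c["frame"][:,:,::-1])
E
```

```text
t 3.22 pos [ 0.5496 -0.1237  0.2792] jaw -32.0 F [-5.9 -1.2  3.6] M [-0.12  1.65 -0.1 ] w 0.19 q [ 0.38  0.29 -0.33  1.78  0.1   1.09 -0.54]
```

View pics/wrist3.png

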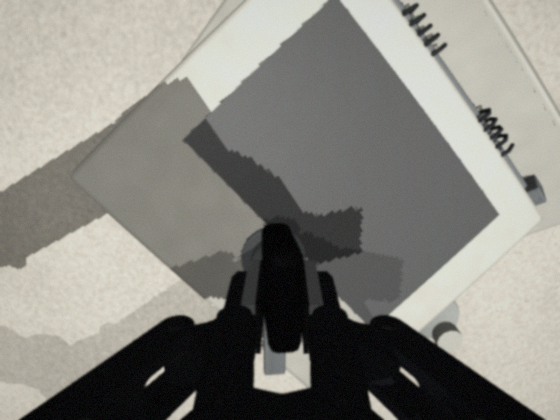

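>>> step_arm([
  [0,0,0,0,0.47],
  [0,0,0,0,0.47],
  [0,0,0,0,0.47],
  [0,0,8,0,0.47],
  [0,0,16,0,0.47],
  [0,0,20,0,0.47],
  [0,0,20,0,0.47],
])

```text
t: 3.85
eef_pos: [0.5499, -0.1232, 0.2567]
tool_rot: [0.0, 0.962, -0.275, -0.001]
contact_force: [-1.0, 0.2, 1.0]
gripper_width: 0.529
```

```bash
python3 - <<'E'
from h import *
bot=show()
c=bot.read_camera("wrist");cv2.imwrite("pics/wrist4.png",c["frame"][:,:,::-1])
E
```

```text
t 3.85 pos [ 0.5499 -0.1232  0.2567] jaw -31.9 F [-1.   0.2  1. ] M [ 0.03 -0.    0.02] w 0.529 q [ 0.37  0.31 -0.33  1.8   0.11  1.05 -0.55]
```

View pics/wrist4.png

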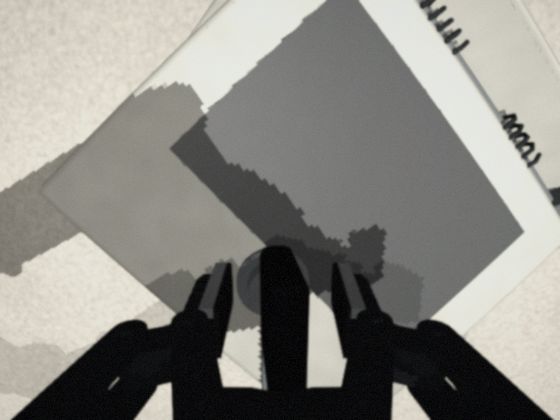

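>>> step_arm([
  [0,0,6,0,0.47],
  [0,0,12,0,0.47],
  [-1,1,18,0,0.47],
  [-1,1,24,0,0.47],
  [-2,2,30,0,0.47],
  [-2,2,30,0,0.47],
])

```text
t: 4.4
eef_pos: [0.5481, -0.1239, 0.2275]
tool_rot: [-0.0, 0.962, -0.275, 0.0]
contact_force: [-0.9, 0.6, 5.8]
gripper_width: 0.532
```

```bash
python3 - <<'E'
from h import *
bot=show()
c=bot.read_camera("wrist");cv2.imwrite("pics/wrist5.png",c["frame"][:,:,::-1])
E
```

```text
t 4.4 pos [ 0.5481 -0.1239  0.2275] jaw -31.9 F [-0.9  0.6  5.8] M [-0.02 -0.05  0.01] w 0.532 q [ 0.37  0.34 -0.32  1.84  0.13  0.98 -0.56]
```

View pics/wrist5.png

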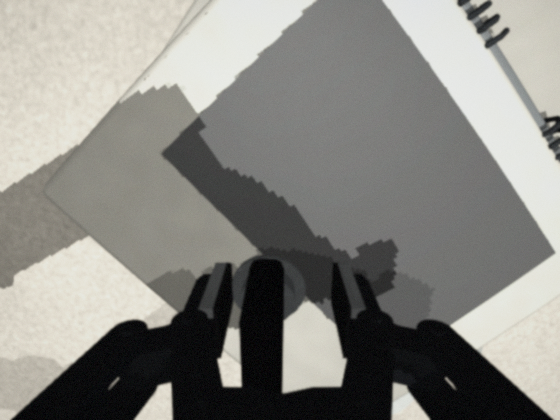

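>>> step_arm([
  [-1,1,5,0,0.47],
  [-2,1,10,0,0.47],
  [-3,2,15,0,0.47],
  [-4,3,20,0,0.47],
  [-5,3,25,0,0.47],
  [-5,3,25,0,0.47],
])

```text
t: 4.95
eef_pos: [0.5439, -0.124, 0.2041]
tool_rot: [-0.0, 0.962, -0.275, 0.002]
contact_force: [2.2, -0.5, 8.1]
gripper_width: 0.531
```

```bash
python3 - <<'E'
from h import *
bot=show()
c=bot.read_camera("wrist");cv2.imwrite("pics/wrist6.png",c["frame"][:,:,::-1])
c=bot.read_camera("scene");cv2.imwrite("pics/scene6.png",cv2.resize(c["frame"][150:300,90:290,::-1],(800,600)))
E
```

```text
t 4.95 pos [ 0.5439 -0.124   0.2041] jaw -31.9 F [ 2.2 -0.5  8.1] M [-0.1  -0.76  0.03] w 0.531 q [ 0.37  0.36 -0.32  1.87  0.14  0.93 -0.57]
```

View pics/wrist6.png

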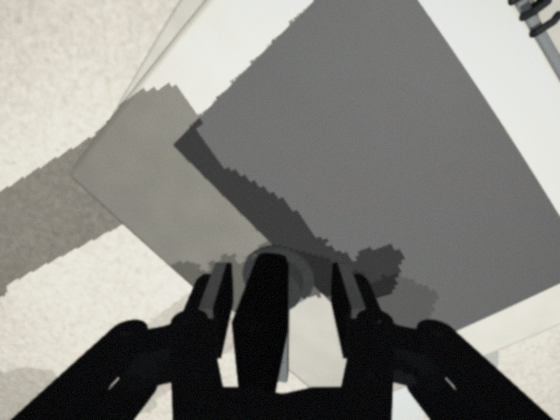

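View pics/scene6.png

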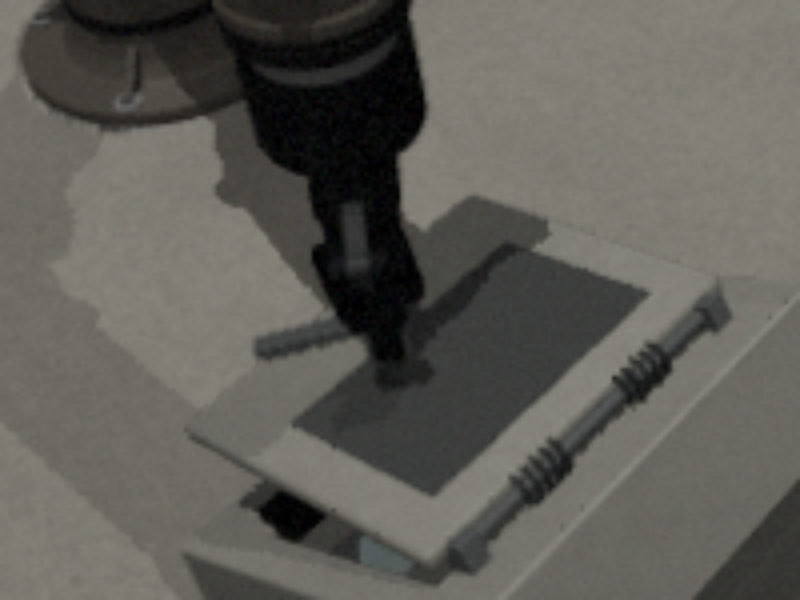

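>>> step_arm([
  [-3,1,3,0,0.4],
  [-5,2,6,0,0.4],
  [-7,3,9,0,0.4],
  [-8,3,12,0,0.4],
  [-8,3,12,0,0.4],
])

```text
t: 5.47
eef_pos: [0.5356, -0.1225, 0.1925]
tool_rot: [-0.0, 0.962, -0.275, 0.003]
contact_force: [1.8, -1.3, 7.7]
gripper_width: 0.601
```

```bash
python3 - <<'E'
from h import *
bot=show()
c=bot.read_camera("wrist");cv2.imwrite("pics/wrist7.png",c["frame"][:,:,::-1])
E
```

```text
t 5.47 pos [ 0.5356 -0.1225  0.1925] jaw -31.9 F [ 1.8 -1.3  7.7] M [-0.29 -0.64  0.01] w 0.601 q [ 0.37  0.36 -0.32  1.9   0.14  0.9  -0.57]
```

View pics/wrist7.png

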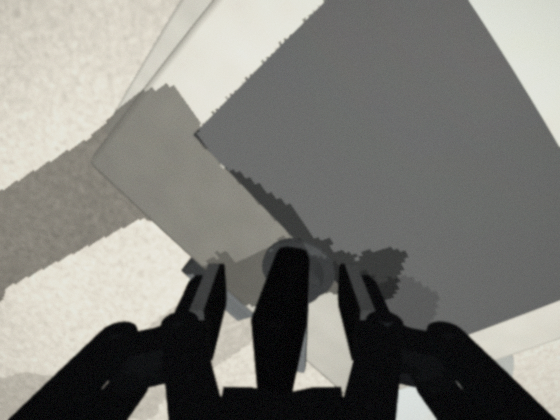

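>>> step_arm([
  [1,1,2,0,0.4],
  [1,2,4,0,0.4],
  [1,3,6,0,0.4],
  [1,3,6,0,0.4],
])

```text
t: 5.85
eef_pos: [0.5348, -0.1246, 0.1865]
tool_rot: [-0.001, 0.962, -0.274, 0.002]
contact_force: [0.8, 1.9, 8.3]
gripper_width: 0.597
```

```bash
python3 -c "
from h import *
show()"
```

```text
t 5.85 pos [ 0.5348 -0.1246  0.1865] jaw -31.8 F [0.8 1.9 8.3] M [ 0.28 -0.49  0.03] w 0.597 q [ 0.37  0.37 -0.32  1.91  0.14  0.88 -0.57]
```

>>> step_arm([
  [0,0,1,0,0.4],
  [0,0,2,0,0.4],
  [0,0,3,0,0.4],
  [0,0,3,0,0.4],
])

```text
t: 6.18
eef_pos: [0.5353, -0.1246, 0.1838]
tool_rot: [-0.001, 0.962, -0.274, 0.003]
contact_force: [2.2, 0.7, 8.7]
gripper_width: 0.603
```

```bash
python3 -c "
from h import *
show()"
```

```text
t 6.18 pos [ 0.5353 -0.1246  0.1838] jaw -31.8 F [2.2 0.7 8.7] M [ 0.33 -0.71  0.06] w 0.603 q [ 0.37  0.37 -0.32  1.91  0.15  0.88 -0.57]
```

>>> step_arm([
  [0,0,1,0,0.4],
  [0,0,2,0,0.4],
  [0,0,3,0,0.4],
  [0,0,3,0,0.4],
])

```text
t: 6.52
eef_pos: [0.5352, -0.1248, 0.1808]
tool_rot: [-0.001, 0.962, -0.274, 0.003]
contact_force: [2.2, 1.3, 8.7]
gripper_width: 0.602
```

>>> step_arm([
  [0,0,1,0,0.4],
  [0,0,2,0,0.4],
  [0,0,2,0,0.4],
])

```text
t: 6.77
eef_pos: [0.5353, -0.1249, 0.1789]
tool_rot: [-0.001, 0.962, -0.274, 0.003]
contact_force: [1.9, 0.6, 9.3]
gripper_width: 0.601
```

```bash
python3 - <<'E'
from h import *
bot=show()
c=bot.read_camera("wrist");cv2.imwrite("pics/wrist8.png",c["frame"][:,:,::-1])
c=bot.read_camera("scene");cv2.imwrite("pics/scene8.png",cv2.resize(c["frame"][170:320,90:290,::-1],(800,600)))
E
```

```text
t 6.77 pos [ 0.5353 -0.1249  0.1789] jaw -31.9 F [1.9 0.6 9.3] M [ 0.12 -0.68  0.07] w 0.601 q [ 0.37  0.38 -0.32  1.92  0.15  0.87 -0.58]
```

View pics/wrist8.png

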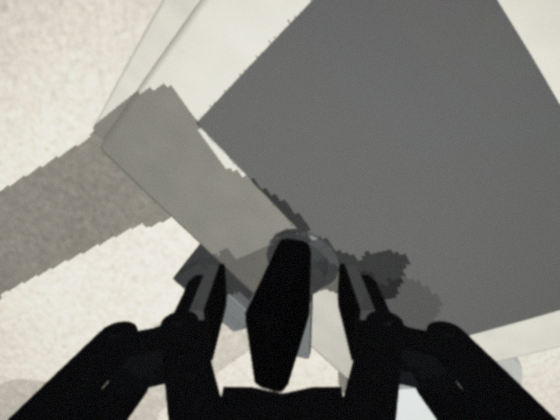

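View pics/scene8.png

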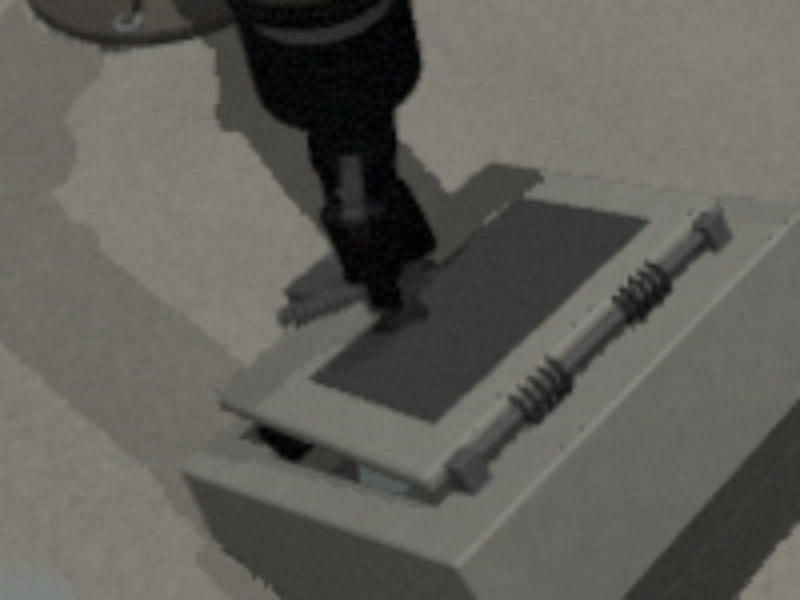

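```bash
cat >> h.py <<'E'
def lidplane(c,reg):
    X=cloud(c);Q=X[reg].reshape(-1,3);Q=Q[~np.isnan(Q).any(1)]
    for _ in range(6):
        A=np.c_[Q[:,:2],np.ones(len(Q))];s=np.linalg.lstsq(A,Q[:,2],rcond=None)[0];r=Q[:,2]-A@s;Q=Q[abs(r)<2*r.std()+5e-4]
    n=np.r_[-s[:2],1];n/=np.linalg.norm(n);print("n",n.round(3),"tilt",np.degrees(np.arccos(n[2])).round(2),"lid",round(np.pi/6-np.arccos(n[2]),3),"z at low edge(.515,-.129)",(s@[.515,-.129,1]).round(4), r.std().round(4), len(Q));return s
E
python3 - <<'E'
from h import *
bot=show()
c=bot.read_camera("wrist")
lidplane(c,np.s_[60:190,300:500])
c=bot.read_camera("scene")
lidplane(c,np.s_[225:255,185:235])
E
```

```text
t 6.87 pos [ 0.5353 -0.1249  0.179 ] jaw -31.8 F [1.7 0.  9.7] M [ 0.07 -0.65  0.04] w 0.605 q [ 0.37  0.38 -0.32  1.92  0.15  0.87 -0.58]
n [-0.395 -0.071  0.916] tilt 23.64 lid 0.111 z at low edge(.515,-.129) 0.1399 0.0007 25682
n [-0.394 -0.069  0.917] tilt 23.56 lid 0.112 z at low edge(.515,-.129) 0.1388 0.0008 1227
```

>>> step_arm([
  [0,0,1,0,0.4],
  [0,0,2,0,0.4],
  [0,0,3,0,0.4],
  [0,0,3,0,0.4],
])

```text
t: 7.3
eef_pos: [0.5352, -0.1251, 0.1759]
tool_rot: [-0.001, 0.962, -0.274, 0.003]
contact_force: [2.0, 1.0, 8.7]
gripper_width: 0.598
```

>>> step_arm([
  [0,0,1,0,0.4],
  [0,0,2,0,0.4],
  [0,0,2,0,0.4],
])

```text
t: 7.55
eef_pos: [0.5352, -0.1252, 0.1739]
tool_rot: [-0.001, 0.962, -0.274, 0.003]
contact_force: [1.2, 0.9, 9.6]
gripper_width: 0.601
```

>>> step_arm([
  [0,0,1,0,0.4],
  [0,0,1,0,0.4],
])

```text
t: 7.72
eef_pos: [0.5352, -0.1252, 0.1729]
tool_rot: [-0.001, 0.962, -0.274, 0.003]
contact_force: [1.5, -0.8, 10.2]
gripper_width: 0.602
```

```bash
python3 - <<'E'
from h import *
bot=show()
c=bot.read_camera("wrist");cv2.imwrite("pics/wrist9.png",c["frame"][:,:,::-1])
lidplane(c,np.s_[60:190,300:500])
E
```

```text
t 7.72 pos [ 0.5352 -0.1252  0.1729] jaw -31.9 F [ 1.5 -0.8 10.2] M [-0.01 -0.63  0.08] w 0.602 q [ 0.37  0.38 -0.31  1.92  0.15  0.86 -0.58]
n [-0.435 -0.078  0.897] tilt 26.24 lid 0.066 z at low edge(.515,-.129) 0.1313 0.0007 25659
```

View pics/wrist9.png

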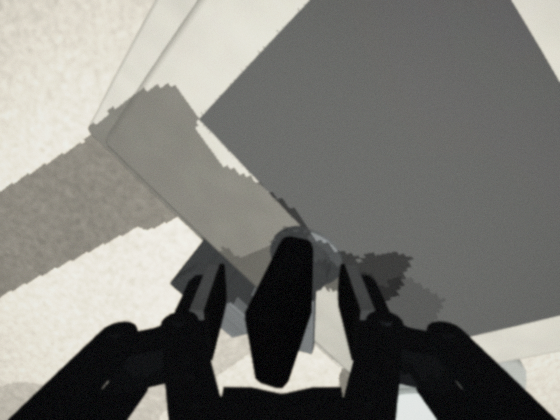

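>>> step_arm([
  [0,0,1,0,0.4],
  [0,0,2,0,0.4],
  [0,0,2,0,0.4],
])

```text
t: 8.02
eef_pos: [0.5351, -0.1253, 0.1708]
tool_rot: [-0.0, 0.962, -0.275, 0.003]
contact_force: [0.4, 0.1, 8.6]
gripper_width: 0.602
```

>>> step_arm([
  [0,0,1,0,0.4],
  [0,0,2,0,0.4],
  [0,0,2,0,0.4],
])

```text
t: 8.27
eef_pos: [0.5351, -0.1253, 0.1688]
tool_rot: [-0.0, 0.962, -0.275, 0.003]
contact_force: [1.9, -0.2, 9.0]
gripper_width: 0.6
```

>>> step_arm([
  [0,0,1,0,0.4],
  [0,0,1,0,0.4],
])

```text
t: 8.43
eef_pos: [0.535, -0.1254, 0.1678]
tool_rot: [-0.0, 0.962, -0.275, 0.003]
contact_force: [1.2, -0.5, 8.8]
gripper_width: 0.602
```

```bash
python3 - <<'E'
from h import *
bot=show()
c=bot.read_camera("wrist")
lidplane(c,np.s_[60:190,300:500])
E
```

```text
t 8.43 pos [ 0.535  -0.1254  0.1678] jaw -31.9 F [ 1.2 -0.5  8.8] M [-0.08 -0.51 -0.04] w 0.602 q [ 0.37  0.39 -0.31  1.92  0.16  0.85 -0.58]
n [-0.466 -0.084  0.881] tilt 28.29 lid 0.03 z at low edge(.515,-.129) 0.1242 0.0007 25659
```

>>> step_arm([
  [0,0,1,0,0.4],
  [0,0,1,0,0.4],
])

```text
t: 8.65
eef_pos: [0.5351, -0.1254, 0.1669]
tool_rot: [-0.0, 0.962, -0.275, 0.003]
contact_force: [1.4, -0.4, 9.8]
gripper_width: 0.602
```

>>> step_arm([
  [0,0,1,0,0.4],
  [0,0,1,0,0.4],
])

```text
t: 8.82
eef_pos: [0.5351, -0.1254, 0.1659]
tool_rot: [-0.0, 0.962, -0.275, 0.003]
contact_force: [0.4, 0.6, 10.2]
gripper_width: 0.597
```

>>> step_arm([
  [0,0,1,0,0.4],
  [0,0,1,0,0.4],
])

```text
t: 8.98
eef_pos: [0.5353, -0.1254, 0.1655]
tool_rot: [-0.0, 0.962, -0.275, 0.003]
contact_force: [-0.3, 0.3, 14.1]
gripper_width: 0.603
```

```bash
python3 - <<'E'
from h import *
bot=show()
c=bot.read_camera("wrist")
lidplane(c,np.s_[60:190,300:500])
E
```

```text
t 8.98 pos [ 0.5353 -0.1254  0.1655] jaw -31.9 F [-0.3  0.3 14.1] M [-0.13 -0.28  0.01] w 0.603 q [ 0.37  0.39 -0.31  1.93  0.16  0.84 -0.58]
n [-0.48  -0.086  0.873] tilt 29.19 lid 0.014 z at low edge(.515,-.129) 0.121 0.0007 25669
```

>>> step_arm([
  [0,0,1,0,0.4],
  [0,0,1,0,0.4],
  [0,0,1,0,0.4],
])

```text
t: 9.28
eef_pos: [0.5355, -0.1254, 0.1653]
tool_rot: [-0.0, 0.962, -0.275, 0.003]
contact_force: [-2.6, 1.0, 19.6]
gripper_width: 0.602
```

```bash
python3 - <<'E'
from h import *
bot=show()
c=bot.read_camera("wrist");cv2.imwrite("pics/wrist10.png",c["frame"][:,:,::-1])
lidplane(c,np.s_[60:190,300:500])
E
```

```text
t 9.28 pos [ 0.5355 -0.1254  0.1653] jaw -31.9 F [-2.6  1.  19.6] M [-0.04  0.01 -0.01] w 0.602 q [ 0.37  0.39 -0.31  1.93  0.16  0.84 -0.58]
n [-0.481 -0.087  0.873] tilt 29.23 lid 0.013 z at low edge(.515,-.129) 0.1209 0.0007 25654
```

View pics/wrist10.png

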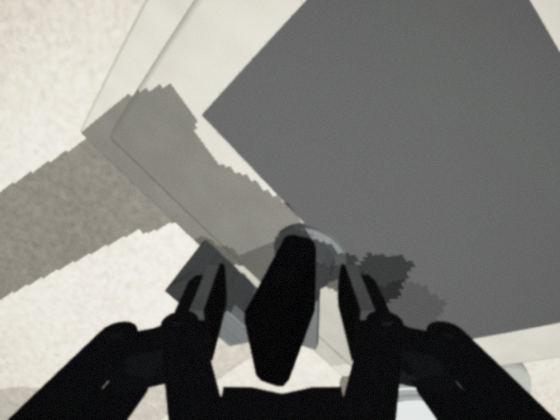

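>>> step_arm([
  [0,0,0.6,3,0.42],
  [0,0,1.2,6,0.44],
  [0,0,1.2,6,0.44],
])

```text
t: 9.58
eef_pos: [0.5374, -0.1238, 0.1653]
tool_rot: [-0.002, 0.946, -0.325, 0.005]
contact_force: [-1.7, 4.1, 24.8]
gripper_width: 0.562
```

>>> step_arm([
  [0,0,0.6,3,0.46],
  [0,0,1.2,6,0.48],
  [0,0,1.2,6,0.48],
])

```text
t: 9.83
eef_pos: [0.5384, -0.1236, 0.1648]
tool_rot: [-0.002, 0.927, -0.374, 0.006]
contact_force: [0.0, 4.7, 26.9]
gripper_width: 0.519
```

```bash
python3 - <<'E'
from h import *
bot=show()
c=bot.read_camera("wrist");cv2.imwrite("pics/wrist11.png",c["frame"][:,:,::-1])
lidplane(c,np.s_[60:190,340:500])
E
```

```text
t 9.83 pos [ 0.5384 -0.1236  0.1648] jaw -43.9 F [ 0.   4.7 26.9] M [ 0.69 -0.61  0.1 ] w 0.519 q [ 0.33  0.39 -0.27  1.93  0.14  0.83 -0.78]
n [-0.48  -0.086  0.873] tilt 29.2 lid 0.014 z at low edge(.515,-.129) 0.121 0.0007 20535
```

View pics/wrist11.png

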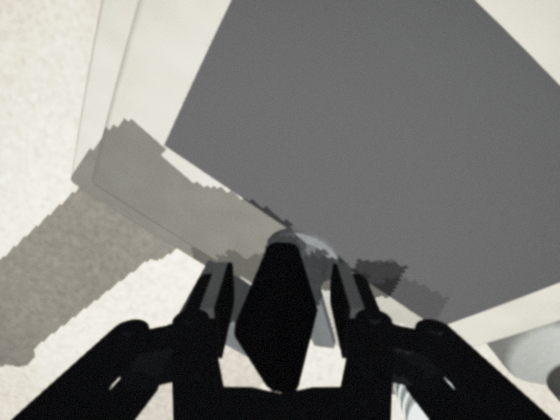

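>>> step_arm([
  [0,0,0.3,3,0.5],
  [0,0,0.6,6,0.52],
  [0,0,0.6,6,0.52],
])

```text
t: 10.13
eef_pos: [0.5371, -0.1249, 0.1631]
tool_rot: [-0.002, 0.906, -0.422, 0.005]
contact_force: [-1.2, 1.9, 20.9]
gripper_width: 0.48
```

>>> step_arm([
  [0,0,0.4,3,0.54],
  [0,0,0.8,6,0.56],
  [0,0,0.8,6,0.56],
])

```text
t: 10.38
eef_pos: [0.5374, -0.1249, 0.1623]
tool_rot: [-0.002, 0.883, -0.469, 0.005]
contact_force: [1.3, 1.9, 20.7]
gripper_width: 0.442
```

```bash
python3 - <<'E'
from h import *
bot=show()
c=bot.read_camera("wrist");cv2.imwrite("pics/wrist12.png",c["frame"][:,:,::-1])
lidplane(c,np.s_[60:190,340:500])
E
```

```text
t 10.38 pos [ 0.5374 -0.1249  0.1623] jaw -56.0 F [ 1.3  1.9 20.7] M [ 0.03 -0.59  0.09] w 0.442 q [ 0.29  0.39 -0.22  1.93  0.11  0.82 -0.96]
n [-0.48  -0.086  0.873] tilt 29.21 lid 0.014 z at low edge(.515,-.129) 0.121 0.0006 20522
```

View pics/wrist12.png

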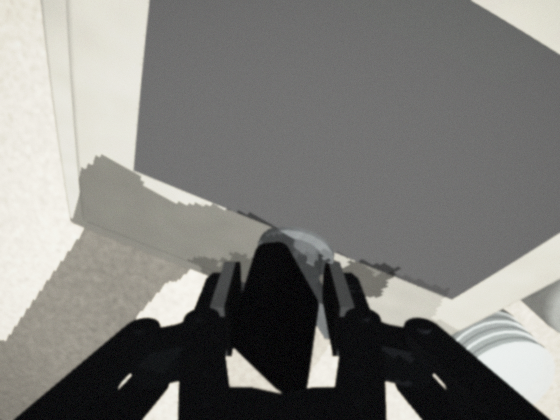

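>>> step_arm([
  [0,0,0.4,3,0.58],
  [0,0,0.8,6,0.6],
  [0,0,0.8,6,0.6],
])

```text
t: 10.68
eef_pos: [0.537, -0.125, 0.1612]
tool_rot: [-0.002, 0.857, -0.515, 0.004]
contact_force: [0.1, 0.1, 18.1]
gripper_width: 0.403
```

>>> step_arm([
  [0,0,0.4,3,0.62],
  [0,0,0.8,6,0.65],
  [0,0,0.8,6,0.65],
])

```text
t: 10.93
eef_pos: [0.5366, -0.1251, 0.16]
tool_rot: [-0.002, 0.829, -0.559, 0.004]
contact_force: [0.4, 0.2, 18.3]
gripper_width: 0.347
```

```bash
python3 - <<'E'
from h import *
bot=show()
c=bot.read_camera("wrist");cv2.imwrite("pics/wrist13.png",c["frame"][:,:,::-1])
lidplane(c,np.s_[60:190,340:500])
E
```

```text
t 10.93 pos [ 0.5366 -0.1251  0.16  ] jaw -68.0 F [ 0.4  0.2 18.3] M [-0.22 -0.31  0.  ] w 0.347 q [ 0.26  0.39 -0.17  1.94  0.09  0.81 -1.15]
n [-0.48  -0.085  0.873] tilt 29.2 lid 0.014 z at low edge(.515,-.129) 0.121 0.0006 20587
```

View pics/wrist13.png

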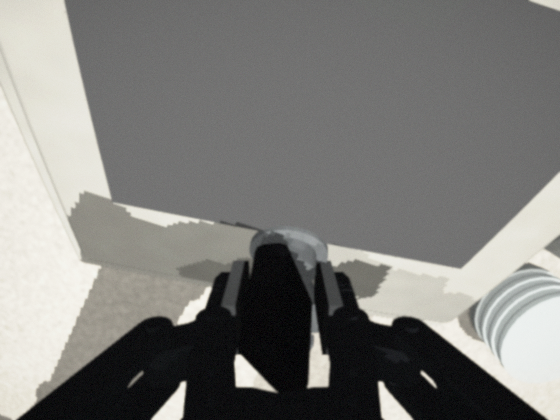

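>>> step_arm([
  [0,0,0.6,3,0.67],
  [0,0,1.2,6,0.69],
  [0,0,1.2,6,0.69],
])

```text
t: 11.23
eef_pos: [0.5366, -0.1252, 0.1591]
tool_rot: [-0.002, 0.799, -0.602, 0.004]
contact_force: [0.3, 1.0, 20.9]
gripper_width: 0.31
```

>>> step_arm([
  [0,0,0.5,3,0.71],
  [0,0,1,5,0.74],
  [0,0,1,5,0.74],
])

```text
t: 11.48
eef_pos: [0.5363, -0.125, 0.1586]
tool_rot: [-0.002, 0.772, -0.636, 0.003]
contact_force: [-2.8, 1.5, 26.7]
gripper_width: 0.263
```

```bash
python3 - <<'E'
from h import *
bot=show()
c=bot.read_camera("wrist");cv2.imwrite("pics/wrist14.png",c["frame"][:,:,::-1])
lidplane(c,np.s_[60:190,340:500])
E
```

```text
t 11.48 pos [ 0.5363 -0.125   0.1586] jaw -79.0 F [-2.8  1.5 26.7] M [0.33 0.42 0.03] w 0.263 q [ 0.22  0.39 -0.13  1.94  0.07  0.81 -1.32]
n [-0.481 -0.086  0.873] tilt 29.23 lid 0.013 z at low edge(.515,-.129) 0.121 0.0006 20584
```

View pics/wrist14.png

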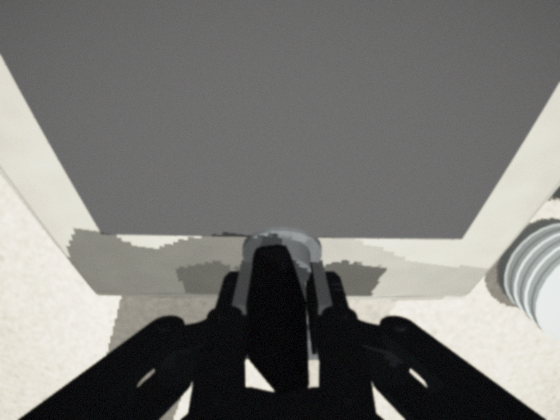

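>>> step_arm([
  [0,0,-0.3,2,0.78],
  [0,0,-0.7,3,0.82],
  [0,0,-1,4,0.88],
  [0,0,-1,4,0.88],
  [0,0,-1,4,0.88],
])

```text
t: 11.95
eef_pos: [0.5354, -0.1241, 0.1584]
tool_rot: [-0.002, 0.75, -0.661, 0.002]
contact_force: [-1.7, 3.1, 19.5]
gripper_width: 0.246
```

```bash
python3 - <<'E'
from h import *
bot=show()
c=bot.read_camera("wrist");cv2.imwrite("pics/wrist15.png",c["frame"][:,:,::-1])
lidplane(c,np.s_[60:190,340:500])
E
```

```text
t 11.95 pos [ 0.5354 -0.1241  0.1584] jaw -82.8 F [-1.7  3.1 19.5] M [1.   0.34 0.22] w 0.246 q [ 0.21  0.39 -0.12  1.94  0.06  0.81 -1.38]
n [-0.481 -0.087  0.872] tilt 29.26 lid 0.013 z at low edge(.515,-.129) 0.1209 0.0006 20581
```

View pics/wrist15.png

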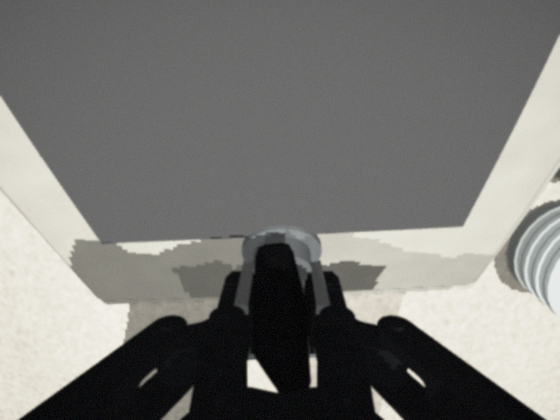

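>>> step_arm([
  [0,0,0,0,0.9],
  [0,0,0,2,0.9],
  [0,0,0,4,0.9],
  [0,0,0,4,0.9],
], newtons=45)

```text
t: 12.33
eef_pos: [0.5351, -0.1236, 0.1585]
tool_rot: [-0.002, 0.727, -0.686, 0.002]
contact_force: [-2.4, 4.0, 21.7]
gripper_width: 0.224
```

```bash
python3 - <<'E'
from h import *
bot=show()
c=bot.read_camera("wrist");cv2.imwrite("pics/wrist16.png",c["frame"][:,:,::-1])
lidplane(c,np.s_[60:190,340:500])
c=bot.read_camera("top");cv2.imwrite("pics/top16.png",cv2.resize(c["frame"][170:290,260:420,::-1],(800,600)))
E
```

```text
t 12.33 pos [ 0.5351 -0.1236  0.1585] jaw -86.7 F [-2.4  4.  21.7] M [1.49 0.85 1.51] w 0.224 q [ 0.2   0.39 -0.1   1.94  0.05  0.81 -1.45]
n [-0.482 -0.091  0.871] tilt 29.4 lid 0.01 z at low edge(.515,-.129) 0.1209 0.0006 20550
```

View pics/wrist16.png

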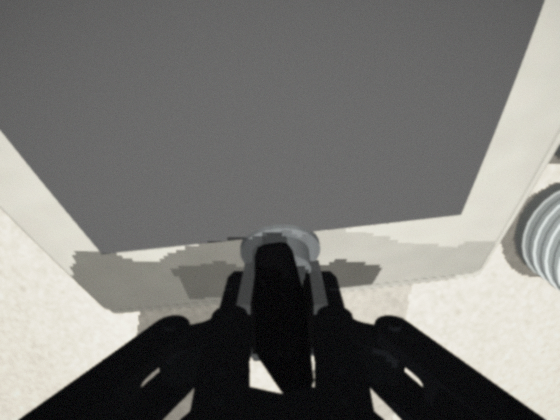

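View pics/top16.png

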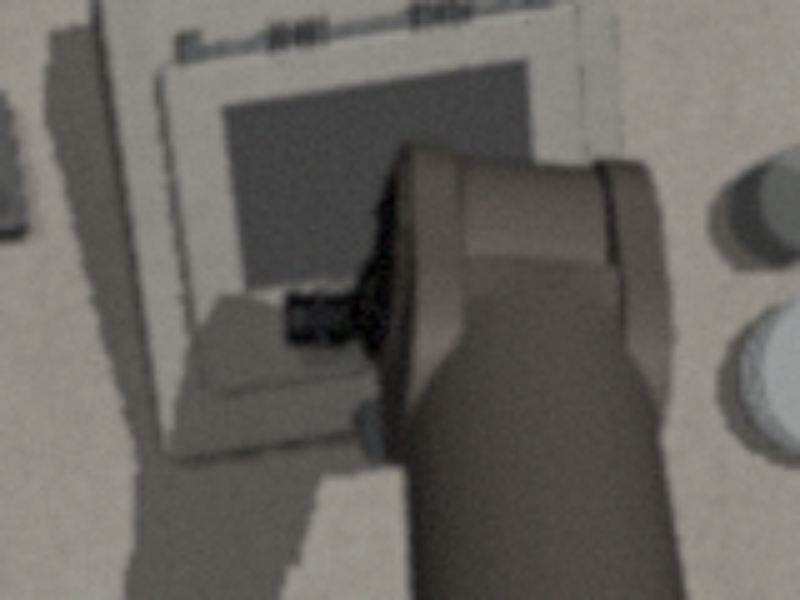

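>>> step_arm([
  [0,0,0,-2,0.8],
  [0,0,0,-2,0.65],
  [0,0,0,-2,0.45],
  [0,0,0,-2,0.3],
  [0,0,-2,-2,0.3],
  [0,0,-4,-2,0.3],
])

```text
t: 12.93
eef_pos: [0.5324, -0.1254, 0.1594]
tool_rot: [0.0, 0.738, -0.675, -0.0]
contact_force: [-0.3, 0.7, 0.3]
gripper_width: 0.705
```

```bash
python3 - <<'E'
from h import *
bot=show()
c=bot.read_camera("wrist");cv2.imwrite("pics/wrist17.png",c["frame"][:,:,::-1])
lidplane(c,np.s_[60:190,340:500])
E
```

```text
t 12.93 pos [ 0.5324 -0.1254  0.1594] jaw -84.9 F [-0.3  0.7  0.3] M [ 0.   -0.04  0.04] w 0.705 q [ 0.2   0.38 -0.11  1.94  0.06  0.82 -1.42]
n [-0.466 -0.087  0.881] tilt 28.27 lid 0.03 z at low edge(.515,-.129) 0.1247 0.0006 20563
```

View pics/wrist17.png

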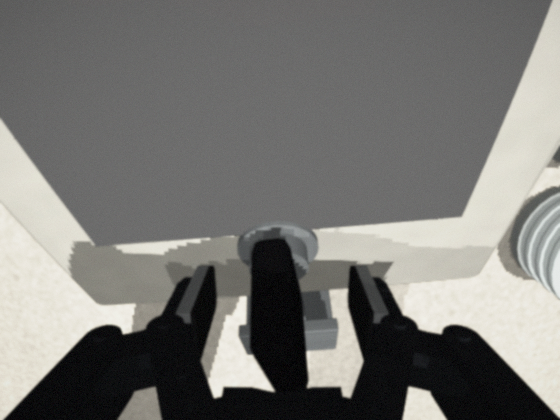

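>>> step_arm([
  [0,0,-10,0,0.3],
  [0,0,-30,0,0.2],
  [0,0,-60,0,0.1],
  [0,0,-95,0,0],
  [0,0,-130,0,0],
  [0,0,-165,0,0],
  [0,0,-200,0,0],
  [0,0,-200,0,0],
  [0,0,-200,0,0],
])

```text
t: 13.73
eef_pos: [0.5339, -0.1249, 0.3627]
tool_rot: [-0.002, 0.738, -0.675, 0.002]
contact_force: [-0.4, 0.4, -1.0]
gripper_width: 0.999
```

```bash
python3 - <<'E'
from h import *
bot=show()
c=bot.read_camera("wrist");cv2.imwrite("pics/wrist18.png",c["frame"][:,:,::-1]);pickle.dump(c,open("w18.pkl","wb"))
lidplane(c,np.s_[40:150,240:330])
c=bot.read_camera("scene");cv2.imwrite("pics/scene18.png",cv2.resize(c["frame"][170:395,60:360,::-1],(800,600)))
E
```

```text
t 13.73 pos [ 0.5339 -0.1249  0.3627] jaw -84.9 F [-0.4  0.4 -1. ] M [-0.04  0.08 -0.02] w 0.999 q [ 0.21  0.18 -0.11  1.72  0.02  1.24 -1.38]
n [-0.464 -0.082  0.882] tilt 28.12 lid 0.033 z at low edge(.515,-.129) 0.1247 0.0008 9684
```

View pics/wrist18.png

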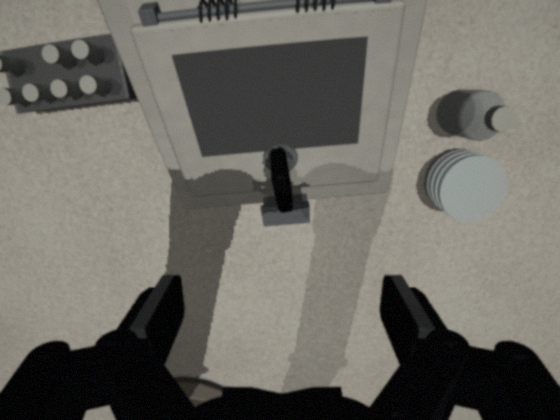

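View pics/scene18.png

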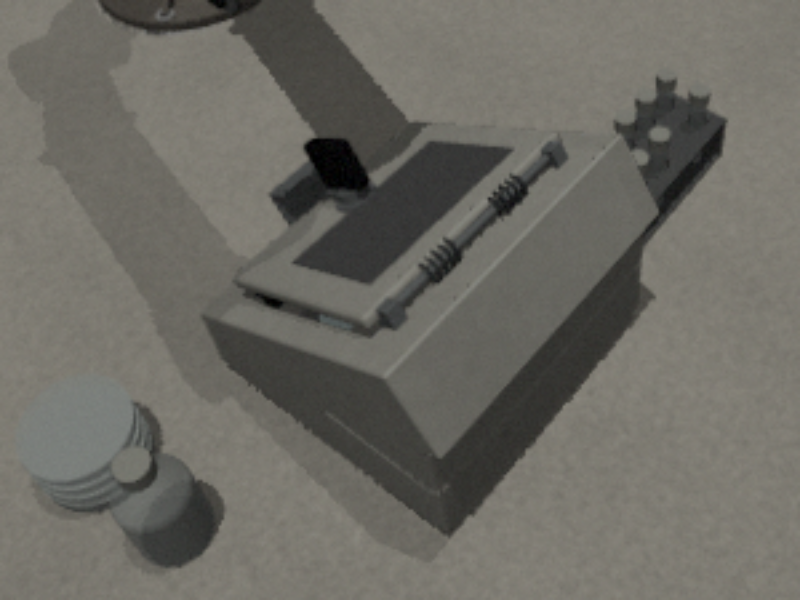

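```bash
python3 - <<'E'
from h import *
c=pickle.load(open("w18.pkl","rb"));X=cloud(c);g=c["frame"].max(2).astype(int)
m=np.zeros(g.shape,bool);m[145:215,262:300]=1
P=X[m&(g<28)];n=np.array([-.464,-.082,.882]);n/=np.linalg.norm(n)
y=np.array([-np.sin(np.radians(9.7)),np.cos(np.radians(9.7)),0]);y-=n*(n@y);y/=np.linalg.norm(y);x=np.cross(y,n)
h=P@n;P=P[(h>np.nanpercentile(h,99)-.006)];q=np.c_[P@x,P@y]
w,V=np.linalg.eigh(np.cov(q.T));v=V[:,1];v=v*np.sign(v[0]);print(len(P),"wing vs slope deg",np.degrees(np.arctan2(v[1],v[0])),np.ptp(q@v),np.ptp(q@V[:,0]))
# lid edge ref: dark pane edges yaw
mm=((g<75)&(X[...,2]>.12)).astype(np.uint8);mm[:30]=0;mm[160:]=0;mm[:,:170]=0;mm[:,375:]=0
ct=max(cv2.findContours(mm,0,1)[0],key=cv2.contourArea);pts=ct[:,0];Y=X[pts[:,1],pts[:,0]];Y=Y[~np.isnan(Y[:,0])]
r=cv2.minAreaRect(np.c_[Y@x,Y@y].astype(np.float32)*1000);print(r)
E
```

```text
594 wing vs slope deg 4.368651932802045 0.044415859710200956 0.013846378765207307
((584.302978515625, -213.34725952148438), (108.69142150878906, 148.60569763183594), 0.5494786500930786)
```

```bash
python3 -c "
from h import *
bot=show();print(bot.hand_in());show()"
```

```text
t 13.83 pos [ 0.5323 -0.1249  0.3593] jaw -84.9 F [ 0.   0.3 -1.2] M [ 0.05 -0.02  0.02] w 1.001 q [ 0.21  0.19 -0.11  1.72  0.02  1.24 -1.38]
the job is handed in; nothing more can be done
None
the job is handed in; nothing more can be done
```

The lid is shut and held by its latch alone, and the job was handed in at about 13.8 s of the 48 s allowed. `hand_in` gave no verdict.

**What I did:**
- I turned the knob to about 0.72 rad while the lid was still open.
- I set the fingers either side of the wing and pushed the lid down with the fingertips on its face. I did not pull it down by gripping the knob, because the tool always points straight down and the knob leans about 30° when shut.
- The lid came home on the seal at about 0.013 rad, where the force rose from about 9 N to 20 N. The knob was still at about 0.72 rad.
- I kept pressing with about 18–27 N while spinning and closing the jaws until the knob met its stop, which showed as a 1.5 N m reaction. I then opened the jaws and lifted clear.

**Last checks:**
- **Lid:** after release it rested at about 0.03 rad, measured from the wrist camera depth with no contact force on the tool.
- **Knob:** the wing measured 85.6° (about 1.49 rad), which agrees with the 1.50 rad stop.
- **Bystanders:** the rack, dishes and flask look unmoved in the camera pictures; I did not measure their positions again.
- **Gripper:** it was about 200 mm above the latched position and touching nothing.

No check failed or disagreed. I did not read the seal force directly. The highest force I read at the tool was about 27 N, below the 60 N limit, but I read it only at the end of each move.

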